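# Put the seed-lab bench kit away by kind

## Task

Put the kit away after the seed moisture test: stand both round metal tins side by side in the shallow steel tray, one small brown glass bottle in each of the two wells of the white rack, and the brass weight inside the little wooden case. Everything must end upright on the bottom of its own place, set down rather than dropped. Leave the glass petri dish and the hand lens lying where they are.

Things in the scene. Friction and masses are not known exactly. Their poses are not given: they have to be found in the camera images.
- tin_a: Loose lidded aluminium moisture tin, a plain upright cylinder 57 mm across its lid (body 55 mm, lid from 30 to 44 mm up) and 44 mm high, about 70 g. Origin: centre of its underside; z up. Round, so its yaw does not matter. The two tins are alike and interchangeable.
- tin_b: The second moisture tin, the same as tin_a. Origin: centre of its underside.
- bottle_a: Loose brown glass bottle with a black screw cap, standing upright: straight body 34 mm across up to 56 mm, then a shoulder, then a cap 25 mm across from 63 to 78 mm up. About 80 g. Origin: centre of its underside; z up. The two bottles are alike and interchangeable.
- bottle_b: The second brown bottle, the same as bottle_a. Origin: centre of its underside.
- weight: Loose brass check weight, about 300 g, 62 mm high, standing upright: body 36 mm across up to 33 mm, a neck 16 mm across, and a knob to grip it by, 24 mm across from 47 to 62 mm up. Origin: centre of its underside; z up.
- tray: Fixed shallow open steel tray for the tins, 110 mm (its x) by 164 mm (its y) outside, walls 4 mm thick and 12 mm high over the table, floor top about 4 mm up. Origin: centre of its underside, on the table; its y axis runs along its long side, z up. The two tins fit side by side along its y, for instance 38 mm either side of the centre.
- rack: Fixed white plastic block, 76 mm (its x) by 150 mm (its y) by 30 mm high, with two round wells 50 mm across and 18 mm deep open at the top (well bottom 12 mm above the table), centred 37 mm either side of its centre along its y. Origin: centre of its underside, on the table; z up.
- case: Fixed small square open wooden case for the weight, 74 mm by 74 mm outside, walls 6 mm thick (62 mm clear inside) and 18 mm high over the table, floor top about 6 mm up. Origin: centre of its underside, on the table; x and y along its sides, z up.
- dish: Bystander: loose closed glass petri dish, 68 mm across and 16 mm high, lying flat. Origin: centre of its underside. Not to be shifted.
- lens: Bystander: loose black hand lens lying flat, 6 mm high, 75 mm long: a 48 mm disc centred 12 mm to its -x and a short handle reaching 39 mm to its +x. Origin: on its underside. Not to be shifted.

How it is judged:
By the outcome, as a careful person would: the job done as asked, in the order asked, and still so for the second after the job is handed in, with the robot touching nothing.
It also fails if it takes over 122 s, if anything falls off the work surface, if the arm or the gripper's body presses on something with over 40 N, if the wrist force passes 120 N, or if a joint passes its speed limit or range.

## Robot

A 7-joint arm with a two-finger parallel gripper is mounted at the origin on the work surface. World frame = base frame: x ahead of the robot, y to its left, z up, the work surface at z = 0. Lengths are in m, angles in rad, forces in N, time in s.
With the tool pointing down it reaches from about 0.4 to 0.85 m from the base axis. Payload 10.4 kg.
Tool frame: the origin (TCP) lies midway between the tips of the shut fingers; the grasp point (between the pads) lies 19 mm behind it; z points along the fingers, x is the direction in which the jaws open and shut, and the axes are right-handed (so a half turn about z gives the same grasp; the last joint's range is limited). The gripper opens to 85 mm and grips with 20 to 120 N. Pads are 22 mm wide; open, the fingers measure 114 mm over their backs; the gripper's body (76 mm by 85 mm) begins 54 mm behind the grasp point. The pads swing forward as they close: fully open they stand 13 mm farther back than shut.
Start: joints at [-1.266, 0.332, -0.065, 1.46, 0.022, 1.35, -0.088], TCP at [0.201, 0.592, 0.204] pointing down, gripper open.
Joint ranges: [-2.6, 2.6], [-0.5, 2.12], [-1.47, 1.34], [0.16, 2.42], [-1.27, 4.41], [0.06, 2.06], [-2.6, 2.6]. Speed limits (rad/s): [2.22, 2.22, 2.79, 2.79, 3.14, 3.14, 3.14].

## Interface

Orientations are given as a unit quaternion [x, y, z, w].
In Python, from workcell import manip, cams gives the robot as it stands.
- The arm moves only by the tool move_arm, never from a script. Its argument "moves" is a list of rows, each a list of 7 numbers: the turn, a rotation vector about the tool's x, y, z in degrees, then the shift along the tool's x, y, z in m, then the finger opening in m, from 0 to 0.0854. A call has 1 to 10 rows; each row is the pose to reach, as a shift and turn from the pose commanded when the call began, along the tool's axes at that moment; what a row does not reach only later rows make up. A row lasts 1/10 s, in which the tool goes at most 50 mm and 8.59 degrees, less where a joint would pass 70% of its speed; a pose out of reach is approached as far as the arm can. A call with a gripper value outside its range is refused whole. The fingers move at their own pace and stop on an object; "grip_force" is the grip in N (left out, the last holds). Time passes only in rows, so rows that repeat a pose let the fingers close. It gives the time, the measured TCP pose, the force and the opening at its end, in the units of the state.
- manip.get_obs(): the state, without advancing time (a new reading comes with each control period).
- cams.camera(name): name is "scene" or "top"; returns the picture (480x640x3 uint8, red, green, blue); there is no depth.
- cams.camera_params(name): a dict with "fx", "fy", "cx", "cy" (pixels), "xyz" and "rotation" of the camera in the world. Camera axes: x right, y up, looking along -z (the intrinsics and any distortion apply to the point x, -y, -z); pixel columns grow to the right and rows downward; lengths in m; the calibration is good to about 2 mm. A picture is of the moment at which its call begins. camera_params takes no time and is no camera call.
- manip.hand_in(): hands the job in, once; it reports no verdict.
The state is a dict: "clock": time; "joint_pos": joint angles; "joint_velocities": joint speeds; "tau": joint torques, N m; "position": TCP position; "ee_rot": TCP orientation; "ft_force": force on the tool from outside, world axes, zero at the start; "torque": the same for the moment, N m; "grip_width": opening from 0.0 (shut) to 1.0 (fully open).
Only numpy, scipy, OpenCV 4.12 (cv2) and the standard library are available. Lean on these libraries where they do the work, as an engineer would, in place of code of your own. Each camera call takes 0.05 s, during which the arm holds its last target. There are 200 camera calls.

## Working session

There is one attempt and no reset: what is moved stays moved. The work goes in short steps, Python scripts to look and compute and a tool call to move; the robot and the scene stay as the last step left them, time stands still between calls to the robot, and variables do not carry over. Pictures are saved under pics/ and viewed, about 12 in all and at most 16, crops included, and the job is handed in when it is done.

Besides the shell and the picture viewer there is one more tool, called after "Request:" as name(argument=value, ...), one argument or row to a line, values as JSON. move_arm: Moves the arm, as the interface text tells. Its arguments: {"type":"object","properties":{"moves":{"type":"array","items":{"type":"array","items":{"type":"number"}}},"grip_force":{"type":"number"}},"required":["moves"]}

```bash
ls; mkdir -p pics
python3 - <<'E'
from workcell import manip, cams
import cv2
for n in ("scene","top"):
    im=cams.camera(n); cv2.imwrite(f"pics/{n}0.png",im[:,:,::-1]); print(n,cams.camera_params(n))
print(manip.get_obs())
E
```

```text
pics
scene {'fx': 609.5220884031411, 'fy': 609.5220884031411, 'cx': 324.76269545362675, 'cy': 251.69130152445382, 'xyz': array([ 1.22440979, -0.52900142,  0.68687477]), 'rotation': array([0.40831527, 0.19637821, 0.41001333, 0.79158279])}
top {'fx': 520.6029802606788, 'fy': 520.6029802606788, 'cx': 316.021381873647, 'cy': 242.12257006103158, 'xyz': array([ 0.42436941, -0.00403569,  1.04111375]), 'rotation': array([ 0.04253714, -0.03408333, -0.6982195 ,  0.71380561])}
{'clock': 0.1, 'joint_pos': array([-1.26555309,  0.33282211, -0.06468959,  1.46081148,  0.02157642,
        1.34990091, -0.08849858]), 'joint_velocities': array([ 0.00074469, -0.00178058,  0.00011195, -0.0015129 ,  0.00077126,
       -0.00076817,  0.00066979]), 'tau': array([ 9.76592892e-04, -6.26741624e+01,  4.89165005e-02, -3.92431855e+01,
        1.63273030e-02,  6.85271967e-03,  3.35426159e-05]), 'position': array([0.20113928, 0.59137909, 0.20320898]), 'ee_rot': array([ 8.13018135e-01,  5.82238030e-01, -4.96865293e-04,  3.77269061e-04]), 'ft_force': array([ 0.38181947, -0.43816917, -1.07899021]), 'torque': array([-0.0061962 , -0.01534215, -0.01381141]), 'grip_width': 1.0007758380934286}
```

View pics/top0.png

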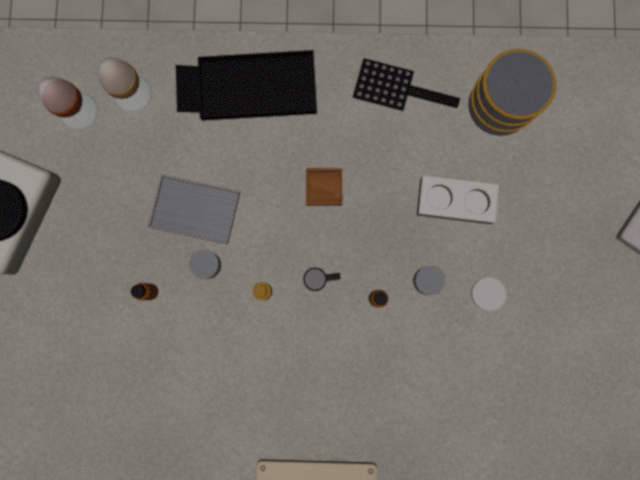

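View pics/scene0.png

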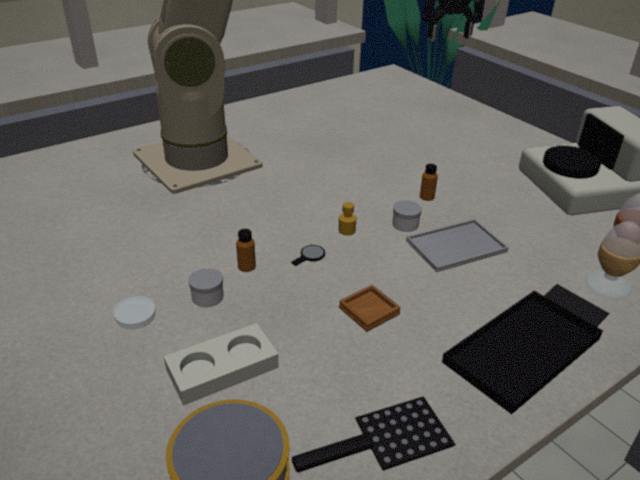

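The top view shows the tray near (195,210), the case (324,187), and the rack (458,200) with wells (439,197) and (477,201). It also shows tins at (205,263) and (430,280), bottle caps at (138,291) and (380,298), the weight at (262,291), the lens at (316,278) and the dish at (489,294). The scene view agrees. Next I'll segment these and cast rays.

```bash
cat > h.py <<'E'
import numpy as np, cv2
from scipy.spatial.transform import Rotation as R
from workcell import manip, cams
def ray(n,u,v):
    p=cams.camera_params(n); d=np.array([(u-p['cx'])/p['fx'],-(v-p['cy'])/p['fy'],-1.])
    return np.array(p['xyz']),R.from_quat(p['rotation']).apply(d)
def onz(n,u,v,z):
    o,d=ray(n,u,v); return o+d*(z-o[2])/d[2]
def proj(n,P):
    p=cams.camera_params(n); c=R.from_quat(p['rotation']).inv().apply(np.array(P)-p['xyz'])
    return np.array([p['cx']+p['fx']*c[0]/-c[2],p['cy']-p['fy']*c[1]/-c[2]])
def blobs(mask,roi,amin=20):
    x0,y0,x1,y1=roi; m=mask[y0:y1,x0:x1].astype(np.uint8)
    cs,_=cv2.findContours(m,cv2.RETR_EXTERNAL,cv2.CHAIN_APPROX_NONE,offset=(x0,y0))
    return sorted([c for c in cs if cv2.contourArea(c)>=amin],key=cv2.contourArea)[::-1]
E
python3 - <<'E'
from h import *
im=cv2.imread('pics/top0.png'); hsv=cv2.cvtColor(im,cv2.COLOR_BGR2HSV)
for q in [(205,263),(430,280),(195,210),(324,187),(458,200),(439,197),(489,294),(262,291),(138,291),(150,292),(316,278),(250,340),(350,240)]:
    print(q,im[q[1],q[0]],hsv[q[1],q[0]])
bl=im[:,:,0].astype(int)-im[:,:,2]   # bluish = metal
metal=bl>3
sat=hsv[:,:,1]>110; white=(im.min(2)>150); dark=im.max(2)<45
def rep(name,mask,roi,z,n=3):
    for c in blobs(mask,roi)[:n]:
        (cx,cy),(w,h),a=cv2.minAreaRect(c)
        bx=cv2.boxPoints(((cx,cy),(w,h),a)); W=np.array([onz('top',*b,z) for b in bx])
        (ex,ey),r=cv2.minEnclosingCircle(c)
        s=[np.linalg.norm(W[i]-W[i-1])*1000 for i in (1,2)]
        e=W[1]-W[0] if s[0]>s[1] else W[2]-W[1]
        print(name,'px',np.round((cx,cy),1),'ctr',W.mean(0).round(4)[:2],'sides',np.round(s,1),'long axis deg',round(np.degrees(np.arctan2(e[1],e[0])),1),'area',cv2.contourArea(c))
rep('tray',metal,(140,165,250,246),.012); rep('tinA',metal,(185,246,225,285),.044); rep('tinB',metal,(410,262,450,300),.044)
rep('case',sat,(300,160,350,215),.018); rep('rack',white,(410,168,506,230),.03)
rep('dish',white,(465,270,515,320),.016)
rep('weight',sat,(245,275,280,308),.033); rep('capA',dark,(120,275,165,308),.078); rep('capB',dark,(362,280,395,312),.078)
rep('botA',sat|dark,(120,275,165,308),.028); rep('botB',sat|dark,(362,280,395,312),.028)
crops=[im[150:320,120:290],im[150:320,290:460],im[150:320,350:520]]
sc=cv2.imread('pics/scene0.png')
a=cv2.resize(im[155:315,120:520],None,fx=2,fy=2,interpolation=cv2.INTER_CUBIC)
cv2.imwrite('pics/crop1.png',a)
E
```

```text
(205, 263) [105 102 106] [158  10 106]
(430, 280) [104 101 104] [150   7 104]
(195, 210) [102  98 102] [150  10 102]
(324, 187) [ 38  68 112] [ 12 168 112]
(458, 200) [151 154 157] [ 15  10 157]
(439, 197) [153 155 158] [ 12   8 158]
(489, 294) [148 148 152] [  0   7 152]
(262, 291) [ 36  93 127] [ 19 183 127]
(138, 291) [26 28 28] [30 18 28]
(150, 292) [ 4 27 46] [ 16 233  46]
(316, 278) [ 99  98 100] [165   5 100]
(250, 340) [119 127 131] [ 20  23 131]
(350, 240) [118 126 131] [ 18  25 131]
case px [323.5 186.5] ctr [ 0.6479 -0.0029] sides [70.3 71.2] long axis deg -179.0 area 1218.5
rack px [458.8 198.5] ctr [ 0.6268 -0.2692] sides [ 71.8 146. ] long axis deg -95.7 area 2466.0
weight px [261.5 291. ] ctr [0.4368 0.1124] sides [32.9 30.8] long axis deg -88.7 area 227.5
capA px [138. 291.] ctr [0.4311 0.3357] sides [24.5 21.8] long axis deg -61.9 area 116.5
capA px [152.8 290.7] ctr [0.4322 0.3082] sides [12.2 22.4] long axis deg -171.6 area 50.0
capB px [380. 298.] ctr [ 0.4284 -0.1112] sides [20.9 20.6] long axis deg -44.2 area 98.0
botA px [144. 291.] ctr [0.4317 0.3417] sides [46.9 31. ] long axis deg -88.7 area 300.0
botB px [378.  298.5] ctr [ 0.4275 -0.1129] sides [30.9 28.8] long axis deg -88.7 area 196.0
```

View pics/crop1.png

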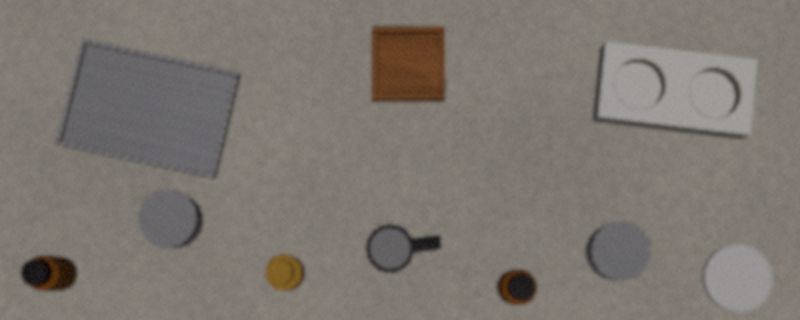

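The crop confirms the shapes: tray corners, lid discs, bottle caps displaced outward from their bodies, and the knob slightly left on the weight. I still need the metal mask with a proper threshold and a scene cross-check.

Run:
```python
from h import *
im=cv2.imread('pics/top0.png'); sc=cv2.imread('pics/scene0.png')
def F(i): return cv2.GaussianBlur(i,(3,3),0).astype(int)
t=F(im); s=F(sc)
metal=(t[:,:,0]-t[:,:,2]>-7)
def circ(n,mask,roi,z,tag):
    for c in blobs(mask,roi,15)[:2]:
        P=np.array([onz(n,*q,z)[:2] for q in c[:,0]]).astype(np.float32)
        (x,y),r=cv2.minEnclosingCircle(P); x0,y0=P.min(0);x1,y1=P.max(0)
        print(tag,n,'bbox ctr',((x0+x1)/2).round(4),((y0+y1)/2).round(4),'size mm',((x1-x0)*1e3).round(1),((y1-y0)*1e3).round(1),'enc',round(x,4),round(y,4),round(r*2e3,1))
circ('top',metal&(t.max(2)>85),(185,246,225,285),.044,'tinA'); circ('top',metal&(t.max(2)>85),(410,262,450,300),.044,'tinB')
circ('top',t.min(2)>136,(465,270,515,320),.016,'dish')
for c in blobs(metal,(140,165,250,246))[:1]:
    r=cv2.minAreaRect(c); W=np.array([onz('top',*b,.012) for b in cv2.boxPoints(r)]); print('tray',W.mean(0)[:2].round(4),[np.linalg.norm(W[i]-W[i-1]).round(4) for i in (1,2)],[np.degrees(np.arctan2(*(W[i]-W[i-1])[1::-1])).round(1) for i in (1,2)])
# knob in top: bright yellow
hsv=cv2.cvtColor(im,cv2.COLOR_BGR2HSV)
sat=cv2.cvtColor(sc,cv2.COLOR_BGR2HSV)
# scene
sm=(s[:,:,0]-s[:,:,2])
for q in [(407,209),(206,278),(206,296),(380,200),(245,236),(348,208),(429,170)]: print(q,sc[q[1],q[0]])
circ('scene',s.max(2)<60,(230,225,262,245),.073,'capB'); circ('scene',s.max(2)<60,(415,160,445,178),.073,'capA')
for z,roi,tag in ((.054,(336,198,360,217),'knob'),(.0,(336,198,360,240),'weightall')):
    for c in blobs(sat[:,:,1]>110,roi)[:1]: print(tag,cv2.boundingRect(c))
# overlay of predicted points in scene & top
ov=sc.copy(); ot=im.copy()
def ring(n,img,x,y,z,r,col):
    P=np.array([proj(n,(x+r*np.cos(a),y+r*np.sin(a),z)) for a in np.linspace(0,6.283,40)])
    cv2.polylines(img,[np.round(P*8*3).astype(int)],True,col,1,cv2.LINE_AA,3)
ov=cv2.resize(ov,None,fx=3,fy=3); ot=cv2.resize(ot,None,fx=3,fy=3)
for n,img in (('scene',ov),('top',ot)):
    for x,y in ((.4311,.3357),(.4284,-.1112)):
        ring(n,img,x,y,.078,.0125,(0,255,0)); ring(n,img,x,y,0,.017,(0,255,0))
    ring(n,img,.4368,.1124,.033,.018,(0,0,255)); ring(n,img,.4368,.1124,.062,.012,(0,0,255)); ring(n,img,.4368,.1124,0,.018,(0,0,255))
    for w in (-.037,.037):
        a=np.radians(-95.7); ring(n,img,.6268+w*np.cos(a),-.2692+w*np.sin(a),.03,.025,(255,0,0))
    ring(n,img,.6479,-.0029,.018,.031,(255,0,0))
g=lambda img,x0,y0,x1,y1:cv2.resize(img[3*y0:3*y1,3*x0:3*x1],(390,290))
cv2.imwrite('pics/ov.png',np.vstack([np.hstack([g(ov,215,200,415,349),g(ov,150,310,350,459)]),np.hstack([g(ot,220,250,400,384),g(ot,320,150,500,284)])]))
```

```text
tinA top bbox ctr 0.4867 0.2255 size mm 55.8 54.3 enc 0.4864 0.2245 58.1
tinB top bbox ctr 0.4648 -0.2108 size mm 53.7 55.2 enc 0.4634 -0.2091 59.7
dish top bbox ctr 0.4414 -0.3305 size mm 62.4 62.3 enc 0.4418 -0.331 63.6
tray [0.5985 0.2571] [np.float64(0.112), np.float64(0.1677)] [np.float64(-9.2), np.float64(-101.5)]
(407, 209) [122 116 117]
(206, 278) [118 114 112]
(206, 296) [90 86 89]
(380, 200) [135 141 143]
(245, 236) [19 17 13]
(348, 208) [ 30  82 107]
(429, 170) [9 7 0]
capB scene bbox ctr 0.4331 -0.113 size mm 38.5 28.7 enc 0.4331 -0.1123 40.8
capA scene bbox ctr 0.4361 0.3366 size mm 37.0 37.4 enc 0.4379 0.3384 45.5
knob (340, 202, 16, 15)
weightall (339, 202, 17, 33)
```

View pics/ov.png

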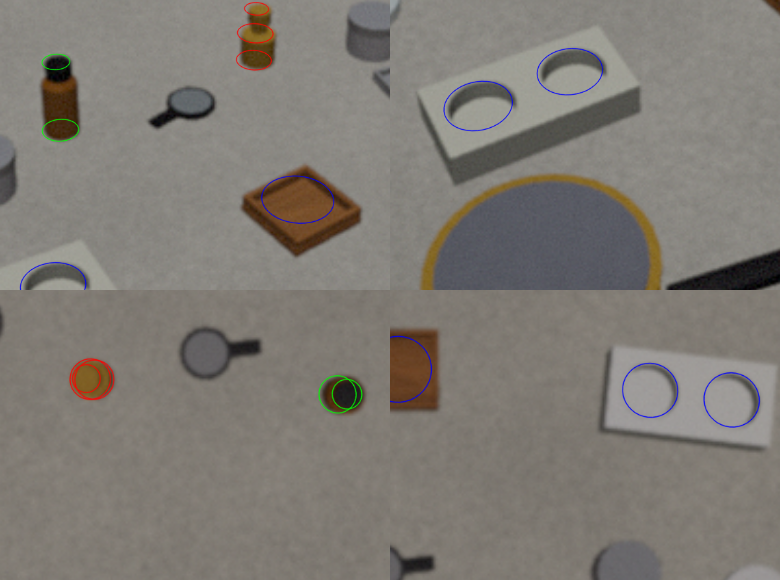

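The overlay matches both views to within a few mm, and sizes agree with the given ones (tray 112x168, tin lid 55 px-edge, rack 146+2). Those errors are well inside the clearances, so I'll start moving.

```bash
cat >> h.py <<'E'
def plan(*targets):
    o=manip.get_obs(); R0=R.from_quat(o['ee_rot']); p=o['position']
    x=R0.apply([1,0,0]); print('clk',round(o['clock'],2),'pos',p.round(4),'yaw',np.degrees(np.arctan2(x[1],x[0])).round(1),'F',o['ft_force'].round(1),'grip mm',round(85.4*o['grip_width'],1))
    for X,Y,Z,yaw in targets:
        a=np.radians(yaw)/2; T=R.from_quat([np.cos(a),np.sin(a),0,0])
        rv=np.degrees((R0.inv()*T).as_rotvec()); s=R0.inv().apply(np.array([X,Y,Z])-p)
        print((X,Y,Z,yaw),rv.round(1),s.round(4))
E
python3 -c "
from h import *
plan((.4867,.2255,.12,71.2),(.4867,.2255,.015,71.2))"
```

```text
clk 0.1 pos [0.2011 0.5914 0.2032] yaw 71.2 F [ 0.4 -0.4 -1.1] grip mm 85.5
(0.4867, 0.2255, 0.12, 71.2) [0.  0.1 0. ] [-0.2543  0.3882  0.0835]
(0.4867, 0.2255, 0.015, 71.2) [0.  0.1 0. ] [-0.2542  0.3882  0.1885]
```

Request:
move_arm(
  moves=[
    [0,0,0,-0.254,0.388,0.083,0.085],
    [0,0,0,-0.254,0.388,0.083,0.085],
    [0,0,0,-0.254,0.388,0.083,0.085],
    [0,0,0,-0.254,0.388,0.083,0.085],
    [0,0,0,-0.254,0.388,0.083,0.085],
    [0,0,0,-0.254,0.388,0.083,0.085],
    [0,0,0,-0.254,0.388,0.083,0.085],
    [0,0,0,-0.254,0.388,0.083,0.085],
    [0,0,0,-0.254,0.388,0.083,0.085],
    [0,0,0,-0.254,0.388,0.083,0.085],
  ],
  grip_force=30,
)

```text
clock: 1.1
position: [0.4888, 0.2211, 0.12]
ee_rot: [0.815, 0.58, -0.001, 0.001]
ft_force: [1.0, 0.5, 0.4]
grip_width: 0.995
```

```bash
python3 -c "
from h import *
plan((.4867,.2255,.12,71.2),(.4867,.2255,.015,71.2))"
```

```text
clk 1.1 pos [0.4888 0.2211 0.12  ] yaw 70.9 F [1.  0.5 0.4] grip mm 85.0
(0.4867, 0.2255, 0.12, 71.2) [ 0.   0.1 -0.3] [ 0.0034 -0.0035 -0.    ]
(0.4867, 0.2255, 0.015, 71.2) [ 0.   0.1 -0.3] [ 0.0036 -0.0035  0.105 ]
```

Request:
move_arm(
  moves=[
    [0,0,0,0,0,0,0.085],
    [0,0,0,0,0,0.04,0.085],
    [0,0,0,0,0,0.08,0.085],
    [0,0,0,0,0,0.1,0.085],
    [0,0,0,0,0,0.105,0.085],
    [0,0,0,0,0,0.105,0.05],
    [0,0,0,0,0,0.105,0.05],
    [0,0,0,0,0,0.105,0.05],
    [0,0,0,0,0,0.105,0.05],
    [0,0,0,0,0,0.105,0.05],
  ],
  grip_force=30,
)

```text
clock: 2.1
position: [0.4871, 0.2266, 0.0165]
ee_rot: [0.813, 0.582, 0.001, -0.0]
ft_force: [-0.3, -0.4, -0.8]
grip_width: 0.584
```

```bash
python3 -c "
from h import *
plan((.6053,.2945,.12,-10.4))
cv2.imwrite('pics/s1.png',cams.camera('scene')[80:330,250:560,::-1])"
```

```text
clk 2.1 pos [0.4871 0.2266 0.0165] yaw 71.2 F [-0.3 -0.4 -0.8] grip mm 49.9
(0.6053, 0.2945, 0.12, -10.4) [-0.  -0.1 81.6] [ 0.1024  0.0901 -0.1033]
```

View pics/s1.png

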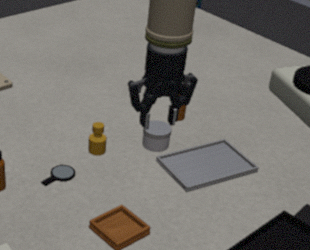

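The opening reads about 50 mm against a 55–57 mm tin. I'll look closer before lifting.

```bash
python3 -c "
from h import *
im=cams.camera('scene')[:,:,::-1].copy()
for P in ((.487,.2266,.0165),(.487,.2266,.0),(.487,.2266,.044)): print(proj('scene',P))
a=cv2.resize(im[140:250,350:470],(600,550),interpolation=cv2.INTER_CUBIC)
cv2.imwrite('pics/s2.png',a); print(manip.get_obs()['grip_width'])"
```

```text
[405.0135607  217.86597184]
[404.1951942  224.63771345]
[406.40645554 206.34017752]
0.5865389645055047
```

View pics/s2.png

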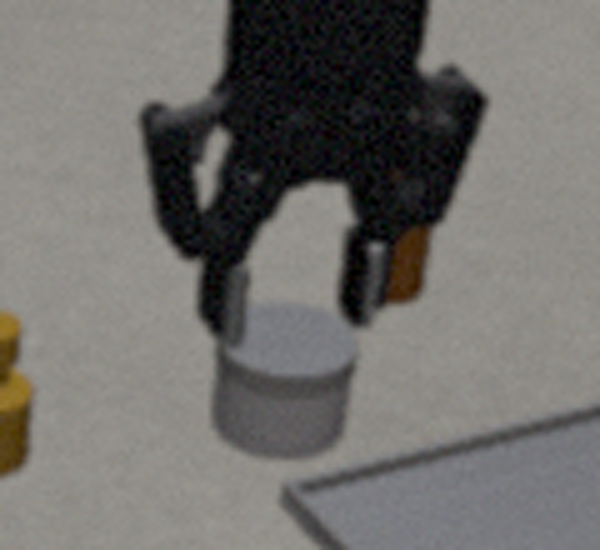

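```bash
python3 -c "
from h import *
d=np.array([.322,.947,0])
c=np.array([.487,.2266,0])
for z in (.017,.03,.045,.06):
  print(z,[ ((proj('scene',c+s*d*.0275+[0,0,z])-[350,140])*5).round(0) for s in (-1,1)])
o=manip.get_obs(); print(o['position'],o['ft_force'],o['joint_pos'])
t=cams.camera('top')[:,:,::-1]
cv2.imwrite('pics/t2.png',cv2.resize(t[200:320,110:280],(680,480),interpolation=cv2.INTER_CUBIC))"
```

```text
0.017 [array([212., 398.]), array([337., 379.])]
0.03 [array([215., 371.]), array([341., 352.])]
0.045 [array([219., 339.]), array([345., 320.])]
0.06 [array([222., 307.]), array([350., 288.])]
[0.48691891 0.22646538 0.01623966] [0.37435163 0.86231868 0.77676975] [-0.70665221  0.32995873  0.21493702  1.90208713 -0.08729198  0.91791615
  0.79307202]
```

View pics/t2.png

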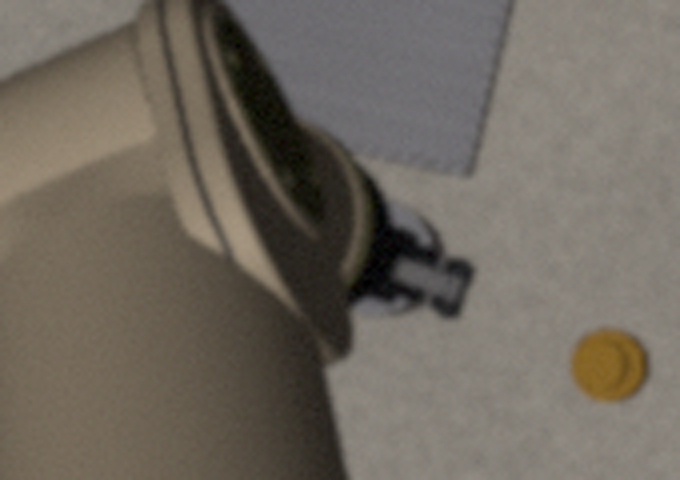

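The tips visibly sit just above the lid, at about z 0.045, although TCP reads 0.016, so the real tips are some 15–20 mm higher than expected. I'll open, go 15 mm lower (still safe under the spec) and close again.

Request:
move_arm(
  moves=[
    [0,0,0,0,0,0,0.085],
    [0,0,0,0,0,0,0.085],
    [0,0,0,0,0,0,0.085],
    [0,0,0,0,0,0.007,0.085],
    [0,0,0,0,0,0.014,0.085],
    [0,0,0,0,0,0.014,0.085],
    [0,0,0,0,0,0.014,0.085],
  ],
  grip_force=30,
)

```text
clock: 2.95
position: [0.4865, 0.2262, 0.0015]
ee_rot: [0.813, 0.582, -0.0, -0.0]
ft_force: [0.0, 0.1, -1.5]
grip_width: 0.999
```

```bash
python3 -c "
from h import *
plan()
im=cams.camera('scene')[:,:,::-1]
cv2.imwrite('pics/s3.png',cv2.resize(im[140:250,350:470],(600,550),interpolation=cv2.INTER_CUBIC))"
```

```text
clk 2.95 pos [0.4865 0.2262 0.0015] yaw 71.2 F [ 0.   0.1 -1.5] grip mm 85.3
```

View pics/s3.png

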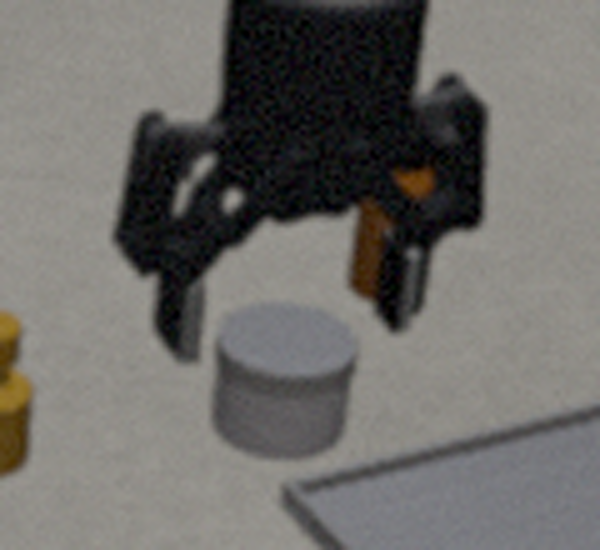

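By ray geometry the open tips sit at about z 0.040, not the 0.0145 the spec gives. The arm reading therefore carries a consistent offset of about 25 mm. I'll step down carefully and watch force.

Request:
move_arm(
  moves=[
    [0,0,0,0,0,0.005,0.085],
    [0,0,0,0,0,0.01,0.085],
    [0,0,0,0,0,0.01,0.085],
    [0,0,0,0,0,0.01,0.085],
  ],
)

```text
clock: 3.4
position: [0.4867, 0.2263, -0.0083]
ee_rot: [0.813, 0.582, -0.0, -0.0]
ft_force: [0.8, 0.1, 0.3]
grip_width: 0.995
```

Request:
move_arm(
  moves=[
    [0,0,0,0,0,0.003,0.085],
    [0,0,0,0,0,0.006,0.085],
    [0,0,0,0,0,0.006,0.085],
    [0,0,0,0,0,0.006,0.085],
  ],
)

```text
clock: 3.8
position: [0.4867, 0.2263, -0.0142]
ee_rot: [0.813, 0.582, -0.0, -0.0]
ft_force: [-0.1, -0.5, -0.3]
grip_width: 1.001
```

```bash
python3 -c "
from h import *
plan()
im=cams.camera('scene')[:,:,::-1]
cv2.imwrite('pics/s4.png',cv2.resize(im[140:250,350:470],(600,550),interpolation=cv2.INTER_CUBIC))"
```

```text
clk 3.8 pos [ 0.4867  0.2263 -0.0142] yaw 71.2 F [-0.1 -0.5 -0.3] grip mm 85.5
```

View pics/s4.png

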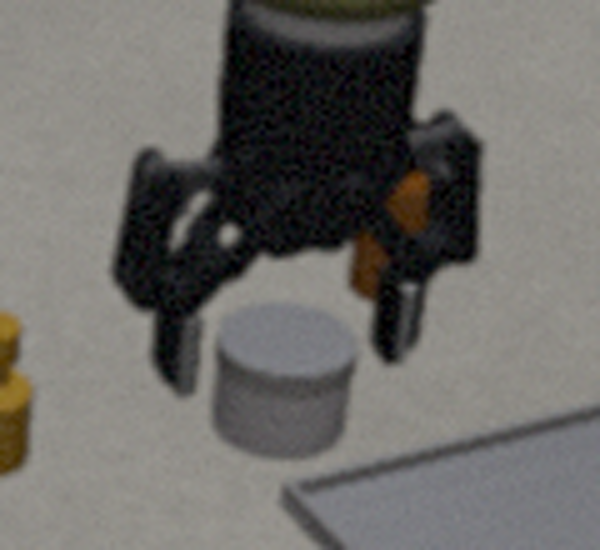

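The tips now straddle the tin, centred on it, at about z 0.023 by ray. The offset is constant at about +24 mm along the tool. Closing now.

Request:
move_arm(
  moves=[
    [0,0,0,0,0,0,0.045],
    [0,0,0,0,0,0,0.045],
    [0,0,0,0,0,0,0.045],
    [0,0,0,0,0,0,0.045],
    [0,0,0,0,0,0,0.045],
    [0,0,0,0,0,0,0.045],
  ],
  grip_force=35,
)

```text
clock: 4.45
position: [0.4869, 0.2265, -0.0136]
ee_rot: [0.813, 0.582, 0.0, -0.0]
ft_force: [-3.0, -0.3, 5.3]
grip_width: 0.65
```

```bash
python3 -c "
from h import *
plan((.4867,.2263,.10,71.2),(.6053,.2945,.08,-10.4))"
```

```text
clk 4.45 pos [ 0.4869  0.2265 -0.0136] yaw 71.2 F [-3.  -0.3  5.3] grip mm 55.6
(0.4867, 0.2263, 0.1, 71.2) [ 0. -0.  0.] [-2.000e-04 -1.000e-04 -1.136e-01]
(0.6053, 0.2945, 0.08, -10.4) [-0.  -0.  81.6] [ 0.1026  0.0902 -0.0936]
```

Request:
move_arm(
  moves=[
    [0,0,0,0,0,-0.03,0.045],
    [0,0,0,0,0,-0.07,0.045],
    [0,0,8,0.01,0.01,-0.094,0.045],
    [0,0,16,0.03,0.03,-0.094,0.045],
    [0,0,24,0.05,0.05,-0.094,0.045],
    [0,0,32,0.07,0.07,-0.094,0.045],
    [0,0,40,0.09,0.08,-0.094,0.045],
    [0,0,48,0.103,0.09,-0.094,0.045],
    [0,0,56,0.103,0.09,-0.094,0.045],
    [0,0,64,0.103,0.09,-0.094,0.045],
  ],
)

```text
clock: 5.45
position: [0.6052, 0.2951, 0.0794]
ee_rot: [0.998, 0.06, -0.0, 0.0]
ft_force: [-0.0, -0.3, 0.1]
grip_width: 0.651
```

Request:
move_arm(
  moves=[
    [0,0,8,0,0,0,0.045],
    [0,0,16,0,0,0,0.045],
    [0,0,17.6,0,0,0,0.045],
    [0,0,17.6,0,0,0,0.045],
    [0,0,17.6,0,0,0,0.045],
  ],
)

```text
clock: 5.95
position: [0.6051, 0.2949, 0.0798]
ee_rot: [0.996, -0.089, -0.0, -0.0]
ft_force: [-0.4, -0.4, -0.7]
grip_width: 0.654
```

```bash
python3 -c "
from h import *
plan((.6053,.2945,-.0096,-10.4))
for n in('scene','top'): cv2.imwrite('pics/%s5.png'%n,cams.camera(n)[:,:,::-1])
im=cv2.imread('pics/scene5.png')
cv2.imwrite('pics/s5.png',cv2.resize(im[130:300,370:540],(600,600),interpolation=cv2.INTER_CUBIC))"
```

```text
clk 5.95 pos [0.6051 0.2949 0.0798] yaw -10.2 F [-0.4 -0.4 -0.7] grip mm 55.8
(0.6053, 0.2945, -0.0096, -10.4) [-0.   0.   0.2] [0.0003 0.0004 0.0894]
```

View pics/s5.png

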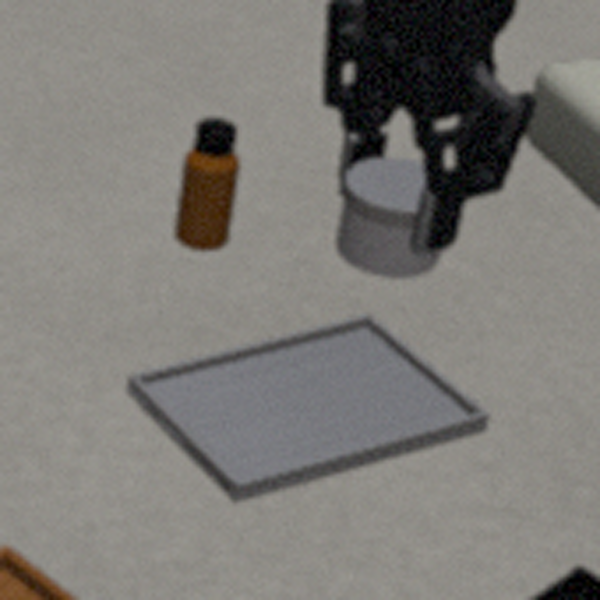

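The tin is held upright and carried towards the tray. Now I'll lower it and release.

Request:
move_arm(
  moves=[
    [0,0,0,0,0,0.04,0.045],
    [0,0,0,0,0,0.075,0.045],
    [0,0,0,0,0,0.083,0.045],
    [0,0,0,0,0,0.086,0.045],
    [0,0,0,0,0,0.088,0.045],
    [0,0,0,0,0,0.0895,0.045],
    [0,0,0,0,0,0.0895,0.045],
  ],
)

```text
clock: 6.75
position: [0.6059, 0.2953, -0.0083]
ee_rot: [0.996, -0.09, 0.001, -0.001]
ft_force: [-0.6, -0.1, -0.3]
grip_width: 0.65
```

Request:
move_arm(
  moves=[
    [0,0,0,0,0,0,0.06],
    [0,0,0,0,0,0,0.07],
    [0,0,0,0,0,0,0.072],
    [0,0,0,0,0,0,0.072],
    [0,0,0,0,0,-0.03,0.072],
    [0,0,0,0,0,-0.07,0.072],
    [0,0,0,0,0,-0.11,0.085],
    [0,0,0,0,0,-0.11,0.085],
    [0,0,0,0,0,-0.11,0.085],
  ],
)

```text
clock: 7.65
position: [0.6057, 0.2952, 0.1015]
ee_rot: [0.996, -0.09, 0.001, -0.001]
ft_force: [-0.4, 0.3, -0.3]
grip_width: 0.996
```

```bash
python3 -c "
from h import *
plan((.464,-.210,.10,-10.4),(.464,-.210,-.014,-10.4))
cv2.imwrite('pics/scene6.png',cams.camera('scene')[:,:,::-1])
im=cv2.imread('pics/scene6.png')
print(proj('scene',(.6053,.2945,.048)))
s=cv2.GaussianBlur(im,(3,3),0).astype(int)
"
```

```text
clk 7.65 pos [0.6057 0.2952 0.1015] yaw -10.4 F [-0.4  0.3 -0.3] grip mm 85.1
(0.464, -0.21, 0.1, -10.4) [-0.1 -0.1  0. ] [-4.840e-02  5.225e-01  5.000e-04]
(0.464, -0.21, -0.014, -10.4) [-0.1 -0.1  0. ] [-0.0485  0.5227  0.1145]
[474.08926877 221.24179652]
```

Request:
move_arm(
  moves=[
    [0,0,0,-0.048,0.523,0,0.085],
    [0,0,0,-0.048,0.523,0,0.085],
    [0,0,0,-0.048,0.523,0,0.085],
    [0,0,0,-0.048,0.523,0,0.085],
    [0,0,0,-0.048,0.523,0,0.085],
    [0,0,0,-0.048,0.523,0,0.085],
    [0,0,0,-0.048,0.523,0,0.085],
    [0,0,0,-0.048,0.523,0,0.085],
    [0,0,0,-0.048,0.523,0,0.085],
    [0,0,0,-0.048,0.523,0,0.085],
  ],
)

```text
clock: 8.7
position: [0.4688, -0.188, 0.0994]
ee_rot: [0.996, -0.09, -0.001, -0.0]
ft_force: [1.2, -0.8, -0.2]
grip_width: 0.99
```

Request:
move_arm(
  moves=[
    [0,0,0,0,0.0,0,0.085],
    [0,0,0,0,0,0,0.085],
    [0,0,0,0,0,0,0.085],
  ],
)

```text
clock: 9.0
position: [0.4703, -0.1855, 0.0995]
ee_rot: [0.996, -0.09, -0.001, -0.0]
ft_force: [0.1, -0.3, 0.5]
grip_width: 0.999
```

```bash
python3 -c "
from h import *
plan((.464,-.210,-.014,-10.4))
for n in('scene','top'): cv2.imwrite('pics/%s7.png'%n,cams.camera(n)[:,:,::-1])
im=cv2.imread('pics/scene7.png'); t=cv2.imread('pics/top7.png')
a=cv2.resize(im[130:330,150:540],(780,400)); b=cv2.resize(t[150:250,130:270],(270,193))
print(proj('scene',(.464,-.21,.044)),proj('top',(.6053,.2945,.048)),proj('top',(.464,-.21,.044)))
cv2.imwrite('pics/s7.png',np.vstack([a,np.hstack([b,cv2.resize(t[230:330,370:510],(270,193)),np.zeros((193,240,3),np.uint8)])]))"
```

```text
clk 9.0 pos [ 0.4703 -0.1855  0.0995] yaw -10.3 F [ 0.1 -0.3  0.5] grip mm 85.3
(0.464, -0.21, -0.014, -10.4) [-0.   0.1  0.1] [-0.0016  0.0252  0.1135]
[203.8738067  276.71443638] [169.90100276 201.62264628] [430.08236815 280.41412425]
```

View pics/s7.png

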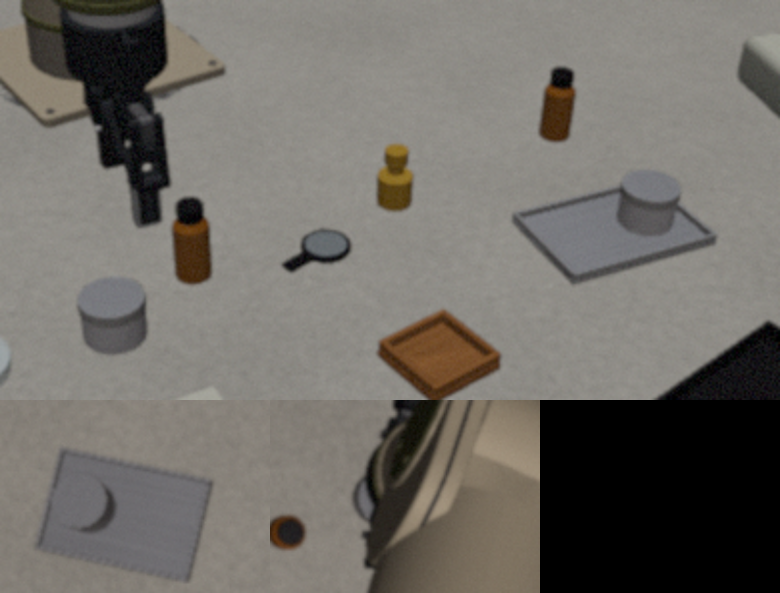

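The first tin stands upright inside the +y end of the tray. The second tin is at crop (112,300), clear of the gripper. Moving over it and down.

Request:
move_arm(
  moves=[
    [0,0,0,0,0.025,0,0.085],
    [0,0,0,0,0.025,0,0.085],
    [0,0,0,0,0.025,0.04,0.085],
    [0,0,0,0,0.025,0.08,0.085],
    [0,0,0,0,0.025,0.105,0.085],
    [0,0,0,0,0.025,0.113,0.085],
    [0,0,0,0,0.025,0.113,0.085],
    [0,0,0,0,0.025,0.113,0.085],
  ],
)

```text
clock: 9.9
position: [0.4669, -0.2112, -0.0115]
ee_rot: [0.996, -0.09, 0.001, 0.0]
ft_force: [-0.6, -0.6, 0.7]
grip_width: 0.997
```

Request:
move_arm(
  moves=[
    [0,0,0,0,0,0,0.06],
    [0,0,0,0,0,0,0.045],
    [0,0,0,0,0,0,0.045],
    [0,0,0,0,0,0,0.045],
    [0,0,0,0,0,0,0.045],
    [0,0,0,0,0,0,0.045],
  ],
)

```text
clock: 10.5
position: [0.4669, -0.2112, -0.0112]
ee_rot: [0.996, -0.09, 0.001, -0.0]
ft_force: [-2.9, 2.3, 11.6]
grip_width: 0.649
```

```bash
python3 -c "
from h import *
plan((.5917,.2197,.10,-10.4))"
```

```text
clk 10.5 pos [ 0.4669 -0.2112 -0.0112] yaw -10.4 F [-2.9  2.3 11.6] grip mm 55.5
(0.5917, 0.2197, 0.1, -10.4) [-0.1 -0.1  0. ] [ 0.0453 -0.4465 -0.1107]
```

Request:
move_arm(
  moves=[
    [0,0,0,0,0,-0.03,0.045],
    [0,0,0,0,0,-0.07,0.045],
    [0,0,0,0,0,-0.11,0.045],
    [0,0,0,0.005,-0.05,-0.111,0.045],
    [0,0,0,0.01,-0.1,-0.111,0.045],
    [0,0,0,0.015,-0.15,-0.111,0.045],
    [0,0,0,0.02,-0.2,-0.111,0.045],
    [0,0,0,0.025,-0.25,-0.111,0.045],
    [0,0,0,0.03,-0.3,-0.111,0.045],
    [0,0,0,0.035,-0.35,-0.111,0.045],
  ],
)

```text
clock: 11.5
position: [0.5633, 0.1273, 0.0991]
ee_rot: [0.996, -0.09, 0.0, -0.0]
ft_force: [0.9, 0.0, -0.3]
grip_width: 0.647
```

```bash
python3 -c "
from h import *
plan((.5917,.2197,.10,-10.4))"
```

```text
clk 11.5 pos [0.5633 0.1273 0.0991] yaw -10.4 F [ 0.9  0.  -0.3] grip mm 55.2
(0.5917, 0.2197, 0.1, -10.4) [-0.1 -0.   0. ] [ 0.0112 -0.096  -0.0008]
```

Request:
move_arm(
  moves=[
    [0,0,0,0.006,-0.04,0,0.045],
    [0,0,0,0.01,-0.08,0,0.045],
    [0,0,0,0.011,-0.095,0,0.045],
    [0,0,0,0.011,-0.095,0,0.045],
    [0,0,0,0.011,-0.095,0,0.045],
  ],
)

```text
clock: 12.0
position: [0.5909, 0.2153, 0.0985]
ee_rot: [0.996, -0.091, 0.0, 0.0]
ft_force: [0.1, 0.0, 0.0]
grip_width: 0.646
```

```bash
python3 -c "
from h import *
plan((.5917,.2197,-.0072,-10.4))"
```

```text
clk 12.0 pos [0.5909 0.2153 0.0985] yaw -10.4 F [0.1 0.  0. ] grip mm 55.2
(0.5917, 0.2197, -0.0072, -10.4) [ 0. -0. -0.] [-0.     -0.0046  0.1057]
```

Request:
move_arm(
  moves=[
    [0,0,0,0,-0.003,0.04,0.045],
    [0,0,0,0,-0.003,0.08,0.045],
    [0,0,0,0,-0.003,0.095,0.045],
    [0,0,0,0,-0.003,0.1,0.045],
    [0,0,0,0,-0.003,0.103,0.045],
    [0,0,0,0,-0.003,0.105,0.045],
    [0,0,0,0,-0.003,0.106,0.045],
    [0,0,0,0,-0.003,0.106,0.045],
  ],
)

```text
clock: 12.8
position: [0.592, 0.2197, -0.0067]
ee_rot: [0.996, -0.09, 0.001, -0.0]
ft_force: [0.4, -0.3, -0.8]
grip_width: 0.652
```

Request:
move_arm(
  moves=[
    [0,0,0,0,0,0.0005,0.045],
    [0,0,0,0,0,0.001,0.045],
    [0,0,0,0,0,0.001,0.045],
  ],
)

```text
clock: 13.1
position: [0.592, 0.2198, -0.0071]
ee_rot: [0.996, -0.09, 0.0, -0.001]
ft_force: [-3.7, -1.3, 9.4]
grip_width: 0.653
```

Contact came exactly at the tray floor height (about 9 N). Releasing now.

Request:
move_arm(
  moves=[
    [0,0,0,0,0,-0.0005,0.06],
    [0,0,0,0,0,-0.0005,0.068],
    [0,0,0,0,0,-0.0005,0.07],
    [0,0,0,0,0,-0.0005,0.07],
    [0,0,0,0,0,-0.03,0.07],
    [0,0,0,0,0,-0.07,0.07],
    [0,0,0,0,0,-0.11,0.085],
    [0,0,0,0,0,-0.11,0.085],
  ],
)

```text
clock: 13.9
position: [0.5947, 0.2203, 0.1073]
ee_rot: [0.996, -0.091, 0.004, -0.002]
ft_force: [0.1, 0.6, -0.4]
grip_width: 0.994
```

```bash
python3 -c "
from h import *
plan((.4318,.335,.10,-8),(.4318,.335,0,-8))"
```

```text
clk 13.9 pos [0.5947 0.2203 0.1073] yaw -10.4 F [ 0.1  0.6 -0.4] grip mm 84.8
(0.4318, 0.335, 0.1, -8) [-0.3 -0.4 -2.4] [-0.181  -0.0833  0.0065]
(0.4318, 0.335, 0, -8) [-0.3 -0.4 -2.4] [-0.1817 -0.0828  0.1065]
```

Request:
move_arm(
  moves=[
    [0,0,-2.4,-0.18,-0.083,0.005,0.085],
    [0,0,-2.4,-0.18,-0.083,0.005,0.085],
    [0,0,-2.4,-0.18,-0.083,0.005,0.085],
    [0,0,-2.4,-0.18,-0.083,0.005,0.085],
    [0,0,-2.4,-0.18,-0.083,0.005,0.085],
    [0,0,-2.4,-0.18,-0.083,0.005,0.085],
    [0,0,-2.4,-0.18,-0.083,0.005,0.085],
  ],
)

```text
clock: 14.6
position: [0.4302, 0.3328, 0.0964]
ee_rot: [0.998, -0.07, 0.0, 0.0]
ft_force: [0.3, -0.3, 0.5]
grip_width: 0.998
```

```bash
python3 -c "
from h import *
plan((.4318,.335,0,-8))
for n in('scene','top'): cv2.imwrite('pics/%s8.png'%n,cams.camera(n)[:,:,::-1])
im=cv2.imread('pics/scene8.png')
cv2.imwrite('pics/s8.png',cv2.resize(im[100:280,360:540],(600,600),interpolation=cv2.INTER_CUBIC))"
```

```text
clk 14.6 pos [0.4302 0.3328 0.0964] yaw -8.1 F [ 0.3 -0.3  0.5] grip mm 85.2
(0.4318, 0.335, 0, -8) [ 0.  -0.  -0.1] [ 0.0012 -0.0024  0.0964]
```

View pics/s8.png

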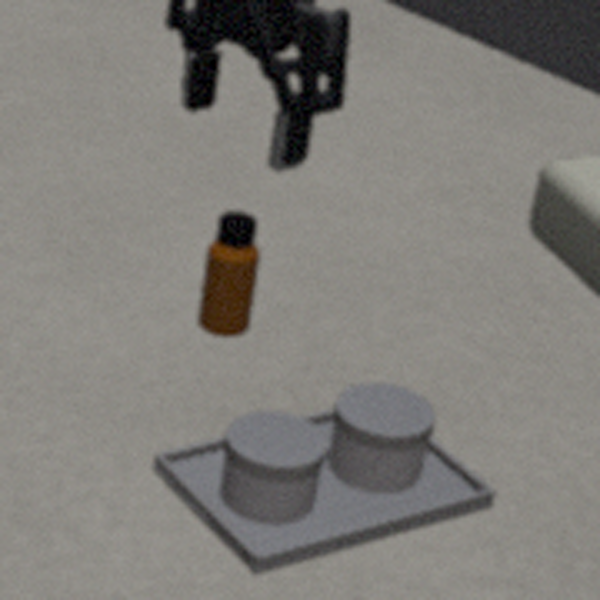

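Both tins stand in the tray side by side. The finger midpoint (242,130) lines up above the cap at (238,222). Descending to grip the bottle.

Request:
move_arm(
  moves=[
    [0,0,0,0.001,-0.002,0.03,0.085],
    [0,0,0,0.001,-0.002,0.065,0.085],
    [0,0,0,0.001,-0.002,0.09,0.085],
    [0,0,0,0.001,-0.002,0.096,0.085],
    [0,0,0,0.001,-0.002,0.096,0.06],
    [0,0,0,0.001,-0.002,0.096,0.04],
    [0,0,0,0.001,-0.002,0.096,0.025],
    [0,0,0,0.001,-0.002,0.096,0.025],
    [0,0,0,0.001,-0.002,0.096,0.025],
    [0,0,0,0.001,-0.002,0.096,0.025],
  ],
  grip_force=35,
)

```text
clock: 15.7
position: [0.4314, 0.3361, 0.0018]
ee_rot: [0.998, -0.07, 0.001, -0.001]
ft_force: [-0.4, -1.3, 5.9]
grip_width: 0.39
```

```bash
python3 -c "
from h import *
a=np.radians(84.3);c=np.array([.6268,-.2692]);d=np.array([np.cos(a),np.sin(a)])
print(c+.037*d,c-.037*d)
plan((*(c-.037*d),.12,-5.7))"
```

```text
[ 0.63047483 -0.23238294] [ 0.62312517 -0.30601706]
clk 15.7 pos [0.4314 0.3361 0.0018] yaw -8.0 F [-0.4 -1.3  5.9] grip mm 33.3
(np.float64(0.6231251692594854), np.float64(-0.3060170560885654), 0.12, -5.7) [-0.1 -0.1 -2.3] [ 0.2792  0.609  -0.1191]
```

Request:
move_arm(
  moves=[
    [0,0,0,0,0,-0.03,0.025],
    [0,0,0,0,0,-0.07,0.025],
    [0,0,0,0,0,-0.11,0.025],
    [0,0,0,0.02,0.04,-0.118,0.025],
    [0,0,0,0.04,0.085,-0.118,0.025],
    [0,0,0,0.06,0.13,-0.118,0.025],
    [0,0,0,0.08,0.175,-0.118,0.025],
    [0,0,0,0.1,0.22,-0.118,0.025],
    [0,0,-2.3,0.12,0.265,-0.118,0.025],
    [0,0,-2.3,0.14,0.31,-0.118,0.025],
  ],
)

```text
clock: 16.7
position: [0.5266, 0.0072, 0.1192]
ee_rot: [0.999, -0.049, 0.001, -0.001]
ft_force: [1.1, 0.3, -1.1]
grip_width: 0.382
```

```bash
python3 -c "
from h import *
plan((.623,-.306,.12,-5.7))"
```

```text
clk 16.7 pos [0.5266 0.0072 0.1192] yaw -5.6 F [ 1.1  0.3 -1.1] grip mm 32.6
(0.623, -0.306, 0.12, -5.7) [-0.1 -0.1  0.1] [ 0.1264  0.3023 -0.001 ]
```

Request:
move_arm(
  moves=[
    [0,0,0,0.018,0.045,0,0.025],
    [0,0,0,0.036,0.09,0,0.025],
    [0,0,0,0.054,0.135,0,0.025],
    [0,0,0,0.072,0.18,0,0.025],
    [0,0,0,0.09,0.225,0,0.025],
    [0,0,0,0.11,0.265,0,0.025],
    [0,0,0,0.122,0.29,0,0.025],
    [0,0,0,0.126,0.302,0,0.025],
    [0,0,0,0.126,0.302,0,0.025],
    [0,0,0,0.126,0.302,0,0.025],
  ],
)

```text
clock: 17.7
position: [0.6219, -0.3025, 0.1185]
ee_rot: [0.999, -0.049, 0.0, -0.001]
ft_force: [0.5, 0.3, -1.0]
grip_width: 0.387
```

```bash
python3 -c "
from h import *
plan((.623,-.306,.0138,-5.7))"
```

```text
clk 17.7 pos [ 0.6219 -0.3025  0.1185] yaw -5.6 F [ 0.5  0.3 -1. ] grip mm 33.1
(0.623, -0.306, 0.0138, -5.7) [-0.1 -0.   0.1] [0.0015 0.0035 0.1047]
```

Request:
move_arm(
  moves=[
    [0,0,0,0.001,0.003,0.03,0.025],
    [0,0,0,0.001,0.003,0.06,0.025],
    [0,0,0,0.001,0.003,0.065,0.025],
    [0,0,0,0.001,0.003,0.065,0.025],
  ],
)

```text
clock: 18.1
position: [0.6224, -0.3051, 0.0533]
ee_rot: [0.999, -0.049, -0.001, -0.001]
ft_force: [0.4, -0.6, 0.7]
grip_width: 0.384
```

```bash
python3 -c "
from h import *
plan((.623,-.306,.0138,-5.7))
for n in('scene','top'): cv2.imwrite('pics/%s9.png'%n,cams.camera(n)[:,:,::-1])
im=cv2.imread('pics/scene9.png'); t=cv2.imread('pics/top9.png')
a=cv2.resize(im[250:420,140:310],(400,400),interpolation=cv2.INTER_CUBIC);b=cv2.resize(t[150:250,400:500],(400,400),interpolation=cv2.INTER_CUBIC)
cv2.imwrite('pics/s9.png',np.hstack([a,b]))"
```

```text
clk 18.1 pos [ 0.6224 -0.3051  0.0533] yaw -5.6 F [ 0.4 -0.6  0.7] grip mm 32.8
(0.623, -0.306, 0.0138, -5.7) [-0.1  0.1  0.1] [0.0007 0.0009 0.0394]
```

View pics/s9.png

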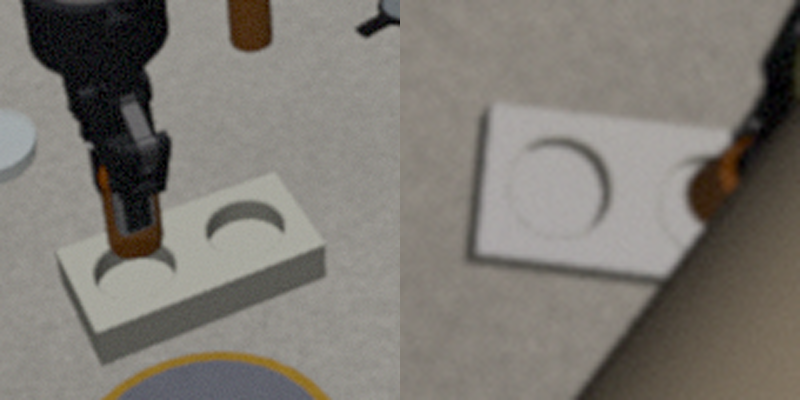

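The bottle's base at (133,248) is about 21 mm above the well's rim and projects to about (133,269), against the well centre at (135,273). Good, lowering.

Request:
move_arm(
  moves=[
    [0,0,0,0,0.001,0.015,0.025],
    [0,0,0,0,0.001,0.028,0.025],
    [0,0,0,0,0.001,0.034,0.025],
    [0,0,0,0,0.001,0.036,0.025],
    [0,0,0,0,0.001,0.038,0.025],
    [0,0,0,0,0.001,0.039,0.025],
    [0,0,0,0,0.001,0.039,0.025],
  ],
)

```text
clock: 18.9
position: [0.6224, -0.3082, 0.0145]
ee_rot: [0.999, -0.05, 0.0, 0.0]
ft_force: [0.5, -0.8, -0.8]
grip_width: 0.382
```

Request:
move_arm(
  moves=[
    [0,0,0,0,0,0.0005,0.025],
    [0,0,0,0,0,0.001,0.025],
    [0,0,0,0,0,0.001,0.025],
  ],
)

```text
clock: 19.2
position: [0.6226, -0.3083, 0.014]
ee_rot: [0.999, -0.05, 0.0, 0.0]
ft_force: [-0.8, 0.8, 3.0]
grip_width: 0.385
```

Request:
move_arm(
  moves=[
    [0,0,0,0,0,0,0.04],
    [0,0,0,0,0,0,0.05],
    [0,0,0,0,0,0,0.06],
    [0,0,0,0,0,0,0.07],
    [0,0,0,0,0,0,0.07],
    [0,0,0,0,0,-0.03,0.085],
    [0,0,0,0,0,-0.07,0.085],
    [0,0,0,0,0,-0.105,0.085],
    [0,0,0,0,0,-0.105,0.085],
    [0,0,0,0,0,-0.105,0.085],
  ],
)

```text
clock: 20.2
position: [0.6227, -0.3082, 0.119]
ee_rot: [0.999, -0.05, 0.001, 0.0]
ft_force: [0.2, 0.2, -0.6]
grip_width: 0.997
```

```bash
python3 -c "
from h import *
plan((.430,-.112,.10,-5.7),(.430,-.112,.0,-5.7))"
```

```text
clk 20.2 pos [ 0.6227 -0.3082  0.119 ] yaw -5.7 F [ 0.2  0.2 -0.6] grip mm 85.1
(0.43, -0.112, 0.1, -5.7) [ 0.  -0.1  0. ] [-0.2112 -0.1762  0.0187]
(0.43, -0.112, 0.0, -5.7) [ 0.  -0.1  0. ] [-0.2113 -0.1762  0.1187]
```

Request:
move_arm(
  moves=[
    [0,0,0,-0.036,-0.03,0,0.085],
    [0,0,0,-0.072,-0.06,0,0.085],
    [0,0,0,-0.108,-0.09,0,0.085],
    [0,0,0,-0.144,-0.12,0.01,0.085],
    [0,0,0,-0.18,-0.15,0.018,0.085],
    [0,0,0,-0.205,-0.17,0.018,0.085],
    [0,0,0,-0.211,-0.176,0.018,0.085],
    [0,0,0,-0.211,-0.176,0.018,0.085],
    [0,0,0,-0.211,-0.176,0.018,0.085],
  ],
)

```text
clock: 21.1
position: [0.4298, -0.1121, 0.1001]
ee_rot: [0.999, -0.049, -0.0, 0.0]
ft_force: [-0.3, -0.2, 0.6]
grip_width: 0.995
```

```bash
python3 -c "
from h import *
plan((.430,-.112,.0,-5.7))
for n in('scene','top'): cv2.imwrite('pics/%sA.png'%n,cams.camera(n)[:,:,::-1])
im=cv2.imread('pics/sceneA.png')
cv2.imwrite('pics/sA.png',cv2.resize(im[160:410,100:310],(672,600*4//3)[:2] if 0 else (504,600),interpolation=cv2.INTER_CUBIC))"
```

```text
clk 21.1 pos [ 0.4298 -0.1121  0.1001] yaw -5.7 F [-0.3 -0.2  0.6] grip mm 85.0
(0.43, -0.112, 0.0, -5.7) [0. 0. 0.] [ 0.0002 -0.0002  0.1001]
```

View pics/sA.png

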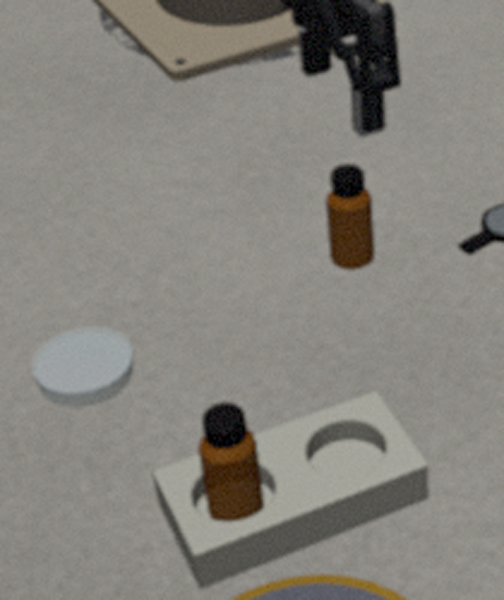

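The first bottle stands upright in the left well, its base cut off by the rim. That agrees with contact at exactly the well-bottom height. Gripper is centred over the second bottle, so descending to grip it.

Request:
move_arm(
  moves=[
    [0,0,0,0,0,0.03,0.085],
    [0,0,0,0,0,0.065,0.085],
    [0,0,0,0,0,0.092,0.085],
    [0,0,0,0,0,0.099,0.085],
    [0,0,0,0,0,0.099,0.06],
    [0,0,0,0,0,0.099,0.04],
    [0,0,0,0,0,0.099,0.025],
    [0,0,0,0,0,0.099,0.025],
    [0,0,0,0,0,0.099,0.025],
    [0,0,0,0,0,0.099,0.025],
  ],
)

```text
clock: 22.2
position: [0.4308, -0.112, 0.0025]
ee_rot: [0.999, -0.05, 0.001, -0.0]
ft_force: [-1.4, -0.2, 7.0]
grip_width: 0.384
```

```bash
python3 -c "
from h import *
plan((.6305,-.232,.12,-5.7))
print(proj('scene',(.6226,-.308,.09)), 100+224/2.4,160+408/2.4)"
```

```text
clk 22.2 pos [ 0.4308 -0.112   0.0025] yaw -5.7 F [-1.4 -0.2  7. ] grip mm 32.8
(0.6305, -0.232, 0.12, -5.7) [-0.1 -0.1  0. ] [ 0.2108  0.0995 -0.1171]
[189.26994927 334.24855866] 193.33333333333334 330.0
```

Request:
move_arm(
  moves=[
    [0,0,0,0,0,-0.03,0.025],
    [0,0,0,0,0,-0.07,0.025],
    [0,0,0,0,0,-0.11,0.025],
    [0,0,0,0.04,0.02,-0.117,0.025],
    [0,0,0,0.08,0.04,-0.117,0.025],
    [0,0,0,0.12,0.06,-0.117,0.025],
    [0,0,0,0.16,0.08,-0.117,0.025],
    [0,0,0,0.195,0.093,-0.117,0.025],
    [0,0,0,0.21,0.099,-0.117,0.025],
    [0,0,0,0.21,0.099,-0.117,0.025],
  ],
)

```text
clock: 23.2
position: [0.6301, -0.2325, 0.1182]
ee_rot: [0.999, -0.05, -0.0, 0.001]
ft_force: [-0.5, 0.8, -0.8]
grip_width: 0.386
```

Request:
move_arm(
  moves=[
    [0,0,0,0,0,0,0.025],
    [0,0,0,0,0,0.03,0.025],
    [0,0,0,0,0,0.06,0.025],
    [0,0,0,0,0,0.065,0.025],
    [0,0,0,0,0,0.065,0.025],
    [0,0,0,0,0,0.065,0.025],
  ],
)

```text
clock: 23.8
position: [0.6296, -0.2315, 0.0553]
ee_rot: [0.999, -0.049, 0.001, 0.0]
ft_force: [-0.0, -0.1, 0.3]
grip_width: 0.385
```

```bash
python3 -c "
from h import *
plan((.6305,-.232,.0145,-5.7))"
```

```text
clk 23.8 pos [ 0.6296 -0.2315  0.0553] yaw -5.7 F [-0.  -0.1  0.3] grip mm 32.9
(0.6305, -0.232, 0.0145, -5.7) [ 0.  -0.1  0. ] [0.0009 0.0004 0.0408]
```

Request:
move_arm(
  moves=[
    [0,0,0,0.001,0,0.015,0.025],
    [0,0,0,0.001,0,0.028,0.025],
    [0,0,0,0.001,0,0.035,0.025],
    [0,0,0,0.001,0,0.037,0.025],
    [0,0,0,0.001,0,0.039,0.025],
    [0,0,0,0.001,0,0.04,0.025],
    [0,0,0,0.001,0,0.04,0.025],
  ],
)

```text
clock: 24.5
position: [0.6297, -0.2317, 0.0147]
ee_rot: [0.999, -0.05, -0.0, -0.0]
ft_force: [-6.2, 3.5, 11.1]
grip_width: 0.384
```

Request:
move_arm(
  moves=[
    [0,0,0,0,0,0.0005,0.025],
    [0,0,0,0,0,0.001,0.025],
    [0,0,0,0,0,0.001,0.025],
  ],
)

```text
clock: 24.8
position: [0.6298, -0.2318, 0.0146]
ee_rot: [0.999, -0.05, 0.0, -0.0]
ft_force: [-9.3, 4.4, 17.9]
grip_width: 0.388
```

Request:
move_arm(
  moves=[
    [0,0,0,0,0,-0.001,0.025],
    [0,0,0,0,0,-0.001,0.04],
    [0,0,0,0,0,-0.001,0.055],
    [0,0,0,0,0,-0.001,0.07],
    [0,0,0,0,0,-0.001,0.07],
    [0,0,0,0,0,-0.001,0.07],
    [0,0,0,0,0,-0.03,0.085],
    [0,0,0,0,0,-0.07,0.085],
    [0,0,0,0,0,-0.105,0.085],
    [0,0,0,0,0,-0.105,0.085],
  ],
)

```text
clock: 25.8
position: [0.6322, -0.2331, 0.1227]
ee_rot: [0.999, -0.05, 0.004, 0.001]
ft_force: [0.6, -0.0, -0.3]
grip_width: 0.995
```

```bash
python3 -c "
from h import *
plan((.4368,.1124,.09,-5.7))"
```

```text
clk 25.8 pos [ 0.6322 -0.2331  0.1227] yaw -5.7 F [ 0.6 -0.  -0.3] grip mm 85.0
(0.4368, 0.1124, 0.09, -5.7) [ 0.1 -0.4  0. ] [-0.229  -0.3244  0.0305]
```

Request:
move_arm(
  moves=[
    [0,-0.4,0,-0.028,-0.04,0,0.085],
    [0,-0.4,0,-0.056,-0.08,0,0.085],
    [0,-0.4,0,-0.084,-0.12,0,0.085],
    [0,-0.4,0,-0.112,-0.16,0,0.085],
    [0,-0.4,0,-0.14,-0.2,0,0.085],
    [0,-0.4,0,-0.168,-0.24,0,0.085],
    [0,-0.4,0,-0.196,-0.28,0.01,0.085],
    [0,-0.4,0,-0.22,-0.31,0.02,0.085],
    [0,-0.4,0,-0.229,-0.324,0.03,0.085],
    [0,-0.4,0,-0.229,-0.324,0.03,0.085],
  ],
)

```text
clock: 26.8
position: [0.432, 0.1158, 0.0862]
ee_rot: [0.999, -0.047, -0.005, -0.0]
ft_force: [0.4, -0.7, 0.7]
grip_width: 0.995
```

```bash
python3 -c "
from h import *
plan((.4368,.1124,.013,-5.7))
for n in('scene','top'): cv2.imwrite('pics/%sB.png'%n,cams.camera(n)[:,:,::-1])
im=cv2.imread('pics/sceneB.png')
cv2.imwrite('pics/sB.png',np.hstack([cv2.resize(im[120:270,290:400],(396,540),interpolation=cv2.INTER_CUBIC),cv2.resize(im[290:420,150:290],(396,540),interpolation=cv2.INTER_CUBIC)]))"
```

```text
clk 26.8 pos [0.432  0.1158 0.0862] yaw -5.4 F [ 0.4 -0.7  0.7] grip mm 85.0
(0.4368, 0.1124, 0.013, -5.7) [0.  0.5 0.3] [0.0058 0.0029 0.0731]
```

View pics/sB.png

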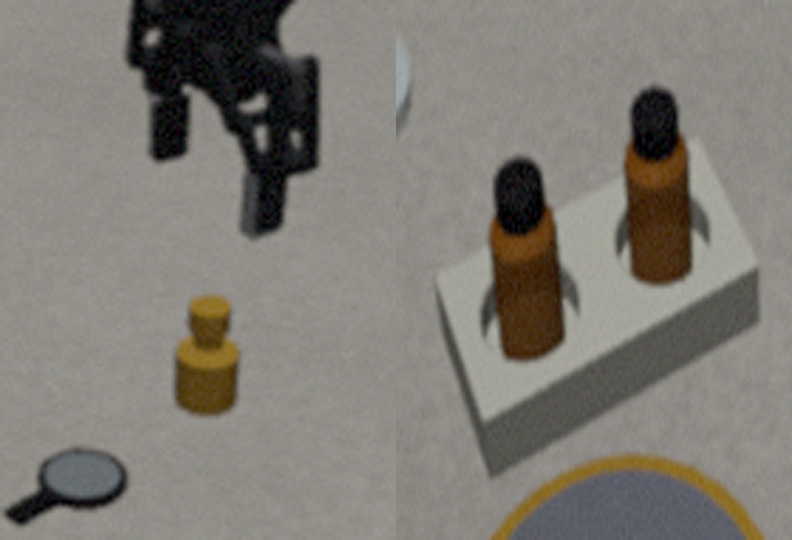

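Both bottles stand upright in their wells. The finger midpoint (215,195) is above the knob at (209,310). I'll correct the small offset and descend.

Request:
move_arm(
  moves=[
    [0,0.5,0,0.005,0.003,0.0,0.085],
    [0,0.5,0,0.005,0.003,0.0,0.085],
    [0,0.5,0,0.005,0.003,0.03,0.085],
    [0,0.5,0,0.005,0.003,0.06,0.085],
    [0,0.5,0,0.005,0.003,0.07,0.085],
    [0,0.5,0,0.005,0.003,0.073,0.085],
    [0,0.5,0,0.005,0.003,0.073,0.085],
    [0,0.5,0,0.005,0.003,0.073,0.085],
  ],
  grip_force=60,
)

```text
clock: 27.7
position: [0.4392, 0.1104, 0.0154]
ee_rot: [0.999, -0.05, 0.002, -0.0]
ft_force: [-0.4, -0.2, 0.4]
grip_width: 0.994
```

```bash
python3 -c "
from h import *
plan((.4368,.1124,.013,-5.7))"
```

```text
clk 27.7 pos [0.4392 0.1104 0.0154] yaw -5.7 F [-0.4 -0.2  0.4] grip mm 84.9
(0.4368, 0.1124, 0.013, -5.7) [-0.1 -0.2  0. ] [-0.0026 -0.0018  0.0024]
```

Request:
move_arm(
  moves=[
    [0,0,0,-0.002,-0.002,0.002,0.085],
    [0,0,0,-0.002,-0.002,0.002,0.06],
    [0,0,0,-0.002,-0.002,0.002,0.04],
    [0,0,0,-0.002,-0.002,0.002,0.03],
    [0,0,0,-0.002,-0.002,0.002,0.024],
    [0,0,0,-0.002,-0.002,0.002,0.018],
    [0,0,0,-0.002,-0.002,0.002,0.014],
    [0,0,0,-0.002,-0.002,0.002,0.014],
    [0,0,0,-0.002,-0.002,0.002,0.014],
  ],
)

```text
clock: 28.6
position: [0.4368, 0.1124, 0.0126]
ee_rot: [0.999, -0.05, 0.001, -0.0]
ft_force: [0.2, -0.4, 5.4]
grip_width: 0.255
```

```bash
python3 -c "
from h import *
plan((.648,-.003,.09,-5.7))"
```

```text
clk 28.6 pos [0.4368 0.1124 0.0126] yaw -5.7 F [ 0.2 -0.4  5.4] grip mm 21.8
(0.648, -0.003, 0.09, -5.7) [-0.  -0.1  0. ] [ 0.2217  0.0939 -0.077 ]
```

Request:
move_arm(
  moves=[
    [0,0,0,0,0,-0.01,0.014],
    [0,0,0,0,0,-0.04,0.014],
    [0,0,0,0,0,-0.075,0.014],
    [0,0,0,0.04,0.017,-0.077,0.014],
    [0,0,0,0.08,0.034,-0.077,0.014],
    [0,0,0,0.12,0.051,-0.077,0.014],
    [0,0,0,0.16,0.068,-0.077,0.014],
    [0,0,0,0.2,0.085,-0.077,0.014],
    [0,0,0,0.222,0.094,-0.077,0.014],
    [0,0,0,0.222,0.094,-0.077,0.014],
  ],
)

```text
clock: 29.6
position: [0.6493, -0.0062, 0.0895]
ee_rot: [0.999, -0.051, 0.001, 0.002]
ft_force: [-0.4, 0.6, -3.6]
grip_width: 0.255
```

Request:
move_arm(
  moves=[
    [0,0,0,0,0,0,0.014],
    [0,0,0,0,0,0,0.014],
    [0,0,0,0,0,0.02,0.014],
    [0,0,0,0,0,0.04,0.014],
    [0,0,0,0,0,0.04,0.014],
    [0,0,0,0,0,0.04,0.014],
  ],
)

```text
clock: 30.2
position: [0.6476, -0.0023, 0.0503]
ee_rot: [0.999, -0.049, 0.001, -0.0]
ft_force: [1.1, 0.6, -2.3]
grip_width: 0.257
```

```bash
python3 -c "
from h import *
plan((.648,-.003,.0186,-5.7))
cv2.imwrite('pics/sceneC.png',cams.camera('scene')[:,:,::-1])
im=cv2.imread('pics/sceneC.png'); h=cv2.cvtColor(im,cv2.COLOR_BGR2HSV)
m=(h[:,:,1]>110)&(h[:,:,0]>15)&(h[:,:,0]<30)&(h[:,:,2]>60)
for c in blobs(m,(320,220,420,330),30)[:4]: print('brass',cv2.boundingRect(c))
o=manip.get_obs()['position'];print('expect base',proj('scene',(o[0],o[1],o[2]-.0126)),'body top',proj('scene',(o[0],o[1],o[2]-.0126+.033)),proj('scene',(.648,-.003,.006)))"
```

```text
clk 30.2 pos [ 0.6476 -0.0023  0.0503] yaw -5.6 F [ 1.1  0.6 -2.3] grip mm 22.0
(0.648, -0.003, 0.0186, -5.7) [-0.  -0.1  0.1] [0.0004 0.0006 0.0317]
brass (359, 259, 23, 42)
expect base [368.58170511 292.83690394] body top [369.92836428 277.24525261] [367.03122979 307.56090712]
```

The weight hangs where expected (blob bottom at row 301 against a predicted base front edge of about 300). Lowering.

Request:
move_arm(
  moves=[
    [0,0,0,0,0,0.012,0.014],
    [0,0,0,0,0,0.022,0.014],
    [0,0,0,0,0,0.027,0.014],
    [0,0,0,0,0,0.029,0.014],
    [0,0,0,0,0,0.03,0.014],
    [0,0,0,0,0,0.031,0.014],
    [0,0,0,0,0,0.0315,0.014],
    [0,0,0,0,0,0.0315,0.014],
  ],
)

```text
clock: 31.05
position: [0.6485, -0.0033, 0.0188]
ee_rot: [0.999, -0.05, 0.001, -0.0]
ft_force: [-0.9, -1.0, 1.2]
grip_width: 0.254
```

Request:
move_arm(
  moves=[
    [0,0,0,0,0,0.0005,0.014],
    [0,0,0,0,0,0.001,0.014],
    [0,0,0,0,0,0.001,0.014],
  ],
)

```text
clock: 31.35
position: [0.6488, -0.0033, 0.0187]
ee_rot: [0.999, -0.05, 0.002, -0.0]
ft_force: [-3.1, -0.4, 9.6]
grip_width: 0.255
```

Contact on the case floor at the expected height. Release, then lift straight up and back.

Request:
move_arm(
  moves=[
    [0,0,0,0,0,-0.0005,0.02],
    [0,0,0,0,0,-0.0005,0.035],
    [0,0,0,0,0,-0.0005,0.05],
    [0,0,0,0,0,-0.0005,0.065],
    [0,0,0,0,0,-0.0005,0.065],
    [0,0,0,0,0,-0.0005,0.065],
    [0,0,0,0,0,-0.03,0.065],
    [0,0,0,0,0,-0.07,0.065],
    [0,0,0,0,0,-0.11,0.065],
    [0,0,0,0,0,-0.15,0.065],
  ],
)

```text
clock: 32.35
position: [0.6476, -0.0032, 0.1688]
ee_rot: [0.999, -0.05, 0.001, 0.0]
ft_force: [0.5, 0.2, 0.2]
grip_width: 0.759
```

Request:
move_arm(
  moves=[
    [0,0,0,-0.04,0,-0.02,0.065],
    [0,0,0,-0.08,0,-0.04,0.065],
    [0,0,0,-0.12,0,-0.05,0.065],
    [0,0,0,-0.15,0,-0.05,0.065],
    [0,0,0,-0.15,0,-0.05,0.065],
    [0,0,0,-0.15,0,-0.05,0.065],
  ],
)

```text
clock: 32.95
position: [0.4985, 0.0126, 0.2175]
ee_rot: [0.999, -0.049, 0.001, -0.002]
ft_force: [-0.2, 0.0, 0.2]
grip_width: 0.762
```

```bash
python3 -c "
from h import *
plan()
im=cams.camera('scene')[:,:,::-1]; t=cams.camera('top')[:,:,::-1]
a=cv2.absdiff(t,cv2.imread('pics/top0.png')).max(2)
for n,r in (('dish',(465,270,515,320)),('lens',(300,262,345,295))): print(n,(a[r[1]:r[3],r[0]:r[2]]>30).sum())
b=cv2.absdiff(im,cv2.imread('pics/scene0.png')).max(2)
for n,r in (('dish',(108,290,162,332)),('lens',(288,240,330,270))): print(n,(b[r[1]:r[3],r[0]:r[2]]>30).sum())
cv2.imwrite('pics/end.png',cv2.resize(im[140:440,90:540],(800,533),interpolation=cv2.INTER_CUBIC))"
```

```text
clk 32.95 pos [0.4985 0.0126 0.2175] yaw -5.6 F [-0.2  0.   0.2] grip mm 65.1
dish 0
lens 586
dish 0
lens 0
```

View pics/end.png

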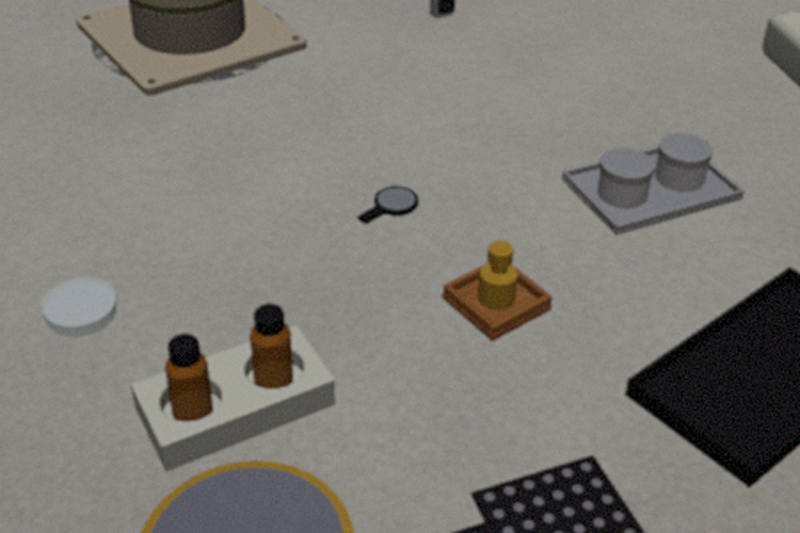

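Everything stands upright in its place, and the dish and lens are unchanged in the scene view. The top-view difference at the lens is most likely the arm covering it.

```bash
python3 -c "
from workcell import manip
print(manip.hand_in())"
```

```text
the job is handed in; nothing more can be done
None
```

The kit is put away and handed in at about 33 s: both tins are in the tray, a bottle is in each rack well, and the brass weight is in its case. I placed them in that order.

**What the last checks showed**
- **Placing:** The final scene picture shows all five standing upright in their places. The second tin, both bottles and the weight touched down within about 1 mm of the expected floor height, at 18 N or less.
- **First tin:** It was released with no contact force registered, so it may have settled by about 1 mm. It stands flat.
- **Dish and lens:** In the scene view neither changed. In the top view the dish is unchanged, but the lens area differed from the start. I put that down to the arm hanging over it and did not check further.

**What went wrong or disagreed**
- **Finger height:** The finger tips sat about 24 mm higher than the reported position implied. My first close on a tin therefore closed just above the lid, without registering any force. I corrected for this by eye and force, and the same offset held for every later grasp.

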